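# Key the exposure-tool interlock and hold it on

## Task

Lift the red key off the freely spinning turntable, push it blade first all the way into the brass key cylinder on top of the grey interlock console, working it past the sticky pins, and only then turn it a quarter turn clockwise (seen from above) to the stop. The cylinder springs back, so finish with the gripper still holding the key, fully in and turned. Leave the blue key, the small amber bottle and the yellow wafer carrier where they stand.

Things in the scene. Friction and masses are not known exactly. Their poses are not given: they have to be found in the camera images.
- red_key: Key upright in its stand on the turntable. Red head: block 34 (its x) x 14 (y) x 38 mm high. Origin: centre of the head's underside (shoulder), z up. Steel blade hangs 30 mm below: 16 (x) x 6 mm (y) for 14 mm, then tapering to 8 x 3 at the tip; fits the keyhole either way round. 60 g. Grip the head across its 14 mm (y); the stand below is wider: keep fingertips above the shoulder.
- blue_key: Identical key with a blue head, in the other stand, across from the red one. Bystander: leave it.
- bottle: Amber bottle with a black cap, 32 mm across, 62 mm tall, standing loose on the turntable; origin at the centre of its underside. Bystander.
- wafer_carrier: Flat yellow round wafer carrier, 90 mm across, 22 mm high, on the table; origin at the centre of its underside. Bystander.
- turntable: Grey disc 220 mm across, top face 12 mm above this origin, 24 above the table. Origin on its axis; spins freely about z with hardly any friction. On its +x side, 70 mm from the axis, is the red key's stand, on -x the blue key's; the bottle is 70 mm along +y.
- red_stand (a point): Centre of the top of the red key's stand, a black block 38 mm (radial, x) x 26 x 34 mm high on the turntable, top 58 mm above the table; slot 18.5 x 8.5 mm, 32 mm deep, long side radial. The key's shoulder rests here at the start. Turns with the turntable.
- blue_stand (a point): The same point on the blue key's identical stand.
- bottle_spot (a point): Point on the turntable's top face where the bottle stands.
- keyhole (a point): Centre of the slot's mouth in the flat brass top (32 mm across), 64 mm above the table. Slot 18.4 (this x) x 8.4 mm (y), straight down (z up), 36 mm deep; fully in, the shoulder sits on the brass. Axes turn with the cylinder. Two sprung sticky pins 8 and 12 mm down the slot's ends resist the blade's last half: up to 15 N; push on steadily, rock 1 mm along x or twist a little if it stalls.
- cylinder (a joint): Angle of the key cylinder in rad: 0 at rest, grows clockwise seen from above, stop at 1.57 (a quarter turn). A spring turns it back when let go (0.025 N m at rest, 0.10 at the stop; friction 0.015). The key has about 0.15 rad of play in the slot, so the gripper must turn that much farther than the cylinder.
- console: Fixed grey sheet-metal interlock console, a box 140 (x) x 120 (y) x 60 mm high with two small lamps; origin at the centre of its underside. The cylinder is at the centre of its top, 4 mm proud, inside a flat black ring; at rest the slot lies along the console's x, fully turned along its y.
Things that resemble listed ones, but are neither listed nor needed, are in the scene too. Several things have the shape of the red_key; the one meant has the colours described above.

How it is judged:
On the way, in this order (a step that is already met when the one before it is completed fails the run):
1. the red key is lifted clear of its stand by the gripper (z of red_key in the frame of red_stand above 0.032 m and contact force between the fingers and red_key above 1 N), for 0.1 s.
2. the red key is fully in the cylinder, which is not yet turned (distance between red_key and keyhole below 0.004 m and angle between the z axis of red_key and the z axis of keyhole, either way round below 0.12 rad and value of joint cylinder below 0.3 rad), for 0.1 s.
At the end, for the whole second after the job is handed in: Fingers still hold the red key, its shoulder within 4 mm of the keyhole's mouth, upright within 7 degrees, the cylinder kept turned at least 77 degrees clockwise; bottle standing within 25 mm and blue key within 12 mm of their places on the turntable; wafer carrier moved under 20 mm (value of joint cylinder above 1.35 rad and distance between red_key and keyhole below 0.004 m and angle between the z axis of red_key and the z axis of keyhole, either way round below 0.12 rad and contact force between the fingers and red_key above 1 N and angle between bottle's own z axis and vertical below 0.3 rad and distance between bottle and bottle_spot below 0.025 m and distance between blue_key and blue_stand below 0.012 m and distance of wafer_carrier from where it was at the start of the episode below 0.02 m); the arm keeps its last pose, push and grip.
It fails at once if the bottle is tipped or pushed off its place (angle between bottle's own z axis and vertical above 0.6 rad or distance between bottle and bottle_spot above 0.025 m).
It fails at once if the blue key is pulled from its stand (distance between blue_key and blue_stand above 0.012 m).
It fails at once if the wafer carrier is pushed about (distance of wafer_carrier from where it was at the start of the episode above 0.02 m).
It also fails if it takes over 58 s, if anything falls off the work surface, if the arm or the gripper's body presses on something with over 40 N, if the wrist force passes 120 N, or if a joint passes its speed limit or range.

## Robot

A 7-joint arm with a two-finger parallel gripper is mounted at the origin on the work surface. World frame = base frame: x ahead of the robot, y to its left, z up, the work surface at z = 0. Lengths are in m, angles in rad, forces in N, time in s.
With the tool pointing down it reaches from about 0.425 to 0.95 m from the base axis. Payload 16.7 kg.
Tool frame: the origin (TCP) lies at the very end of the fingers, on their centre line; the grasp point (between the pads) lies 19 mm behind it; z points along the fingers, y is the line along which they close (so a half turn about z gives the same grasp; the last joint's range is limited). The gripper opens to 94 mm and grips with 3 to 60 N. Pads are 16 mm wide; open, the fingers measure 119 mm over their backs; the gripper's body (75 mm by 177 mm) begins 78 mm behind the grasp point.
Start: joints at [-1.498, 0.426, 0.074, 1.606, -0.034, 1.111, -0.067], TCP at [0.149, 0.658, 0.205] pointing down, gripper open.
Joint ranges: [-2.85, 2.85], [-0.5, 2.14], [-1.23, 1.37], [0.21, 2.46], [-1.02, 4.16], [0.16, 2.05], [-2.73, 2.73]. Speed limits (rad/s): [1.89, 1.89, 2.39, 2.39, 3.01, 3.01, 3.01].

## Interface

Orientations are given as a unit quaternion [x, y, z, w].
In Python, from workcell import * gives the robot as it stands.
- The arm moves only by the shell command python3 -m jog 'ROWS'. ROWS is JSON, a list of rows, each a list of 3 entries, a list of its own where there are three numbers: the closure, from -1 (fully open) to 1 (shut), then the shift along the tool's x, y, z scaled (see below), then the turn, a rotation vector about the tool's x, y, z scaled (see below). A call has 1 to 12 rows; each row shifts and turns the commanded pose from where the row before left it, along the tool's axes as they then stand; what a row does not reach is not made up. The controller multiplies each number of a shift by 1000 mm and each number of a turn by 45 degrees. A row lasts 1/10 s, in which the tool goes at most 50 mm and 8.59 degrees, less where a joint would pass 70% of its speed; a pose out of reach is approached as far as the arm can. A call with a number of a shift or a turn outside -1 to 1 is refused whole. A call with a gripper value outside its range is refused whole. The fingers move at their own pace and stop on an object; the grip force is fixed at half the most. Time passes only in rows, so rows that do not move let the fingers close. It gives the time, the measured TCP pose, the force, the opening and the grip force at its end, in the units of the state.
- sense(): the state, without advancing time (a new reading comes with each control period).
- capture(name): name is "side" or "top"; returns the picture (480x640x3 uint8, blue, green, red); there is no depth.
- camera_model(name): a dict with "fx", "fy", "cx", "cy" (pixels), "R" (3x3) and "t" (3): a world point X has camera coordinates R X + t. Camera axes: x right, y down, z forward; pixel columns grow to the right and rows downward; lengths in m; the calibration is good to about 2 mm. A picture is of the moment at which its call begins. camera_model takes no time and is no camera call.
- sign_off(): hands the job in; it is judged then, once.
The state is a dict: "time": time; "joints": joint angles; "dq": joint speeds; "joint_efforts": joint torques, N m; "ee_pos": TCP position; "tool_rot": TCP orientation; "contact_force": force on the tool from outside, world axes, zero at the start; "torque": the same for the moment, N m; "gripper_width": finger opening in m; "gripper_force": force on a finger pad.
Only numpy, scipy, OpenCV 4.12 (cv2) and the standard library are available. Lean on these libraries where they do the work, as an engineer would, in place of code of your own. Each camera call takes 0.05 s, during which the arm holds its last target. There are 200 camera calls.

## Working session

There is one attempt and no reset: what is moved stays moved. The work goes in short steps, Python scripts to look and compute and a shell command to move; the robot and the scene stay as the last step left them, time stands still between calls to the robot, and variables do not carry over. Pictures are saved under pics/ and viewed, at most 10 in all, crops included, and the job is handed in when it is done.

```bash
mkdir -p pics; ls
python3 - <<'E'
from workcell import *
import cv2,numpy as np
s=sense();print(s)
for n in("side","top"):
    im=capture(n);cv2.imwrite(f"pics/{n}0.png",im);c=camera_model(n)
    print(n,c['fx'],c['cx'],c['cy'],np.round(c['R'],3).tolist(),np.round(-np.array(c['R']).T@c['t'],3))
E
```

```text
pics
{'time': 0.0, 'joints': array([-1.4974807 ,  0.4267201 ,  0.07387457,  1.60658859, -0.03404517,
        1.11075868, -0.06710041]), 'dq': array([ 0.00230903, -0.00118213,  0.00067873,  0.00140176,  0.00120355,
       -0.00045676,  0.00023812]), 'joint_efforts': array([-2.92036502e-04, -9.35832667e+01,  3.66661794e+00, -4.54209244e+01,
       -4.89025761e-02,  2.02729477e-02,  1.99747315e-04]), 'ee_pos': array([0.14912885, 0.6578974 , 0.20479239]), 'tool_rot': array([ 1.11191737e-01,  9.93798786e-01, -6.08135366e-04,  6.33968871e-06]), 'contact_force': array([0.20031972, 0.02869012, 0.19653367]), 'torque': array([ 0.00520766,  0.02379531, -0.07677062]), 'gripper_force': 0.0, 'gripper_width': 0.09400111645376971}
side 480.9436339209714 319.70047594363115 238.3608262708252 [[0.728, -0.686, -0.021], [-0.348, -0.342, -0.873], [0.591, 0.643, -0.488]] [ 0.12  -0.633  0.48 ]
top 564.5163574047808 320.11778031111953 233.45522830400574 [[0.005, -1.0, 0.004], [-0.993, -0.005, -0.114], [0.114, -0.003, -0.993]] [ 0.48  -0.082  1.027]
```

View pics/top0.png

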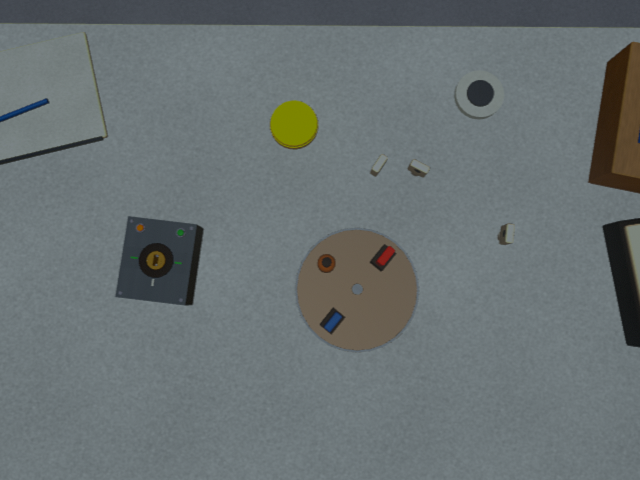

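View pics/side0.png

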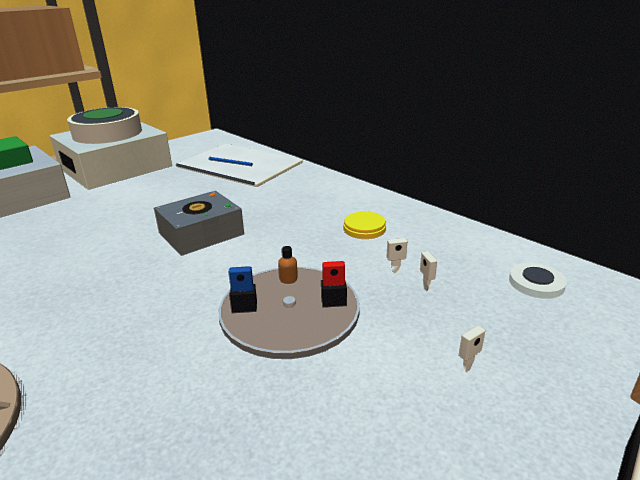

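The top view shows the red key at (385,257), blue key (332,321), bottle (326,263), disc axis (357,290), console keyhole about (157,260) and wafer carrier (294,125). Things that could be taken for the red key are the blue key at (332,321) and the pale keys at (379,163), (419,168) and (508,234). I choose the red-headed one in its stand, at (385,257) top and (333,273) side. Next I measure it and check it in one crop.

```bash
cat > h.py <<'E'
from workcell import *
import cv2,numpy as np
from scipy.spatial.transform import Rotation as Ro
def ray(n,u,v,z):
    c=camera_model(n);R=np.array(c['R']);C=-R.T@np.array(c['t'])
    d=R.T@np.array([(u-c['cx'])/c['fx'],(v-c['cy'])/c['fy'],1]);return C+d*(z-C[2])/d[2]
def proj(n,X):
    c=camera_model(n);p=np.array(c['R'])@X+np.array(c['t']);return p[0]/p[2]*c['fx']+c['cx'],p[1]/p[2]*c['fy']+c['cy']
def blob(im,lo,hi,roi=None):
    m=cv2.inRange(cv2.cvtColor(im,cv2.COLOR_BGR2HSV),lo,hi)
    if roi:
        k=np.zeros_like(m);a,b,c,d=roi;k[b:d,a:c]=1;m=m*k
    cs=cv2.findContours(m,cv2.RETR_EXTERNAL,cv2.CHAIN_APPROX_NONE)[0]
    return max(cs,key=cv2.contourArea)
def top_rect(n,c,z):
    P=np.array([ray(n,u,v,z)[:2] for u,v in c.reshape(-1,2)],np.float32)*1000
    r=cv2.minAreaRect(P);b=cv2.boxPoints(r);e=[b[1]-b[0],b[2]-b[1]];l=max(e,key=np.linalg.norm)
    return np.round(r[0],1),np.round(r[1],1),round(np.degrees(np.arctan2(l[1],l[0]))%180,1)
E
python3 - <<'E'
from h import *
im=capture("top")
roi=(290,220,425,355)
red=blob(im,(0,150,90),(8,255,255),roi);print("red",top_rect("top",red,.096))
blu=blob(im,(100,120,50),(130,255,255),roi);print("blue",top_rect("top",blu,.096))
dis=blob(im,(0,20,60),(25,140,220),roi);(u,v),r=cv2.minEnclosingCircle(dis);print("disc",u,v,ray("top",u,v,.024),r)
br=blob(im,(10,100,60),(30,255,255),(130,235,185,290));e=cv2.minEnclosingCircle(br);print("brass",e,ray("top",*e[0],.064))
print("wafer",top_rect("top",blob(im,(22,150,90),(35,255,255)),.022))
g=cv2.inRange(im,(45,35,30),(110,100,95))
print(im[230,130],im[290,130],im[280,196],im[260,157])
con=blob(im,(90,30,40),(130,140,110),(100,200,215,320));print("console",top_rect("top",con,.06))
a=cv2.resize(im[205:315,105:215],(390,390),interpolation=cv2.INTER_CUBIC);b=cv2.resize(im[230:340,300:410],(390,390),interpolation=cv2.INTER_CUBIC)
cv2.imwrite("pics/c1.png",np.hstack([a,b]))
s=capture("side");r=blob(s,(0,150,90),(8,255,255),(300,240,360,300));x,y,w,h=cv2.boundingRect(r);print("side red",x,y,w,h)
print(sense()['time'])
E
```

```text
red (array([ 551. , -193.2]), array([13.6, 33.1]), np.float32(141.2))
blue (array([ 442.6, -105.7]), array([13.7, 32.9]), np.float32(141.2))
disc 356.4178161621094 289.5821838378906 [ 0.49557607 -0.14969276  0.024     ] 60.21039962768555
brass ((155.32608032226562, 259.6739196777344), 9.420002937316895) [0.54404213 0.19613298 0.064     ]
wafer (array([797.3, -35.2]), array([86.8, 86.2]), np.float32(0.4))
[67 61 52] [65 59 51] [90 89 82] [11 44 60]
console (array([544. , 196.6]), array([121.5, 141. ]), np.float32(173.5))
side red 323 261 22 25
0.2
```

View pics/c1.png

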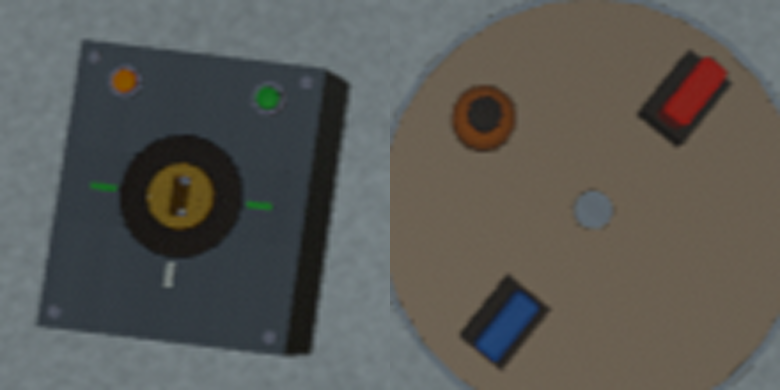

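The crop confirms the red head in its stand at the outer upper right of the disc, with blue opposite and the bottle at the upper left. The slot runs along the console's x axis, at about 173.5° in world. The sizes match: head 33x13.6 mm, stand radius 69.6 mm, console 141x121 mm. Next I move over the key.

```bash
python3 -m jog '[[-1,[-0.0393,-0.0291,0],[0,0,0]],[-1,[-0.0393,-0.0291,0],[0,0,0]],[-1,[-0.0393,-0.0291,0],[0,0,0]],[-1,[-0.0393,-0.0291,0],[0,0,0]],[-1,[-0.0393,-0.0291,0],[0,0,0]],[-1,[-0.0393,-0.0291,0],[0,0,0]],[-1,[-0.0393,-0.0291,0],[0,0,0]],[-1,[-0.0393,-0.0291,0],[0,0,0]],[-1,[-0.0393,-0.0291,0],[0,0,0]],[-1,[-0.0393,-0.0291,0],[0,0,0]],[-1,[-0.0393,-0.0291,0],[0,0,0]],[-1,[0,0,0],[0,0,0]]]'
```

```text
time: 1.4
ee_pos: [0.5038, 0.2445, 0.2057]
tool_rot: [0.115, 0.993, -0.001, 0.001]
contact_force: [-0.8, 0.3, 0.2]
gripper_width: 0.0943
gripper_force: 0.0
```

```bash
python3 -m jog '[[-0.2,[-0.0158,-0.0462,0],[0,0,0]],[-0.2,[-0.0158,-0.0462,0],[0,0,0]],[-0.2,[-0.0158,-0.0462,0],[0,0,0]],[-0.2,[-0.0158,-0.0462,0],[0,0,0]],[-0.2,[-0.0158,-0.0462,0],[0,0,0]],[-0.2,[-0.0158,-0.0462,0],[0,0,0]],[-0.2,[-0.0158,-0.0462,0],[0,0,0]],[-0.2,[-0.0158,-0.0462,0],[0,0,0]],[-0.2,[-0.0158,-0.0462,0],[0,0,0]],[-0.2,[0,0,0],[0,0,0]]]'
python3 -m jog '[[-0.2,[0,0,0],[0,0,0.144]],[-0.2,[0,0,0],[0,0,0.144]],[-0.2,[0,0,0],[0,0,0.144]],[-0.2,[0,0,0],[0,0,0.144]],[-0.2,[0,0,0],[0,0,0]],[-0.2,[0,0,0],[0,0,0]]]'
cat > s.py <<'E'
from h import *
import sys
def dest(x,y,ang,z):
    s=sense();R=Ro.from_quat(s['tool_rot']);a=R.as_matrix();
    d=R.inv().apply(np.array([x,y,z])-s['ee_pos'])
    t=np.degrees(ang);A=np.radians(ang);G=Ro.from_matrix(np.array([[np.cos(A),np.sin(A),0],[np.sin(A),-np.cos(A),0],[0,0,-1]]))
    rv=(R.inv()*G).as_rotvec(degrees=True)
    print("t",round(s['time'],2),"pos",np.round(s['ee_pos'],4),"xang",round(np.degrees(np.arctan2(a[1,0],a[0,0])),2),"tilt",np.round(a[:2,2],4),"w",round(s['gripper_width'],4),"gf",round(s['gripper_force'],1),"F",np.round(s['contact_force'],1),"T",np.round(s['torque'],2))
    print("shift",np.round(d,4),"turn/45",np.round(rv/45,4))
    print("joints",np.round(s['joints'],2))
if __name__=="__main__": dest(*map(float,sys.argv[1:]))
E
python3 s.py .551 -.193 141.2 .066
```

```text
time: 2.4
ee_pos: [0.546, -0.1931, 0.2057]
tool_rot: [0.115, 0.993, -0.001, 0.0]
contact_force: [-0.4, 0.3, 1.0]
gripper_width: 0.0569
gripper_force: 0.0
time: 3.0
ee_pos: [0.5469, -0.1859, 0.2054]
tool_rot: [0.329, 0.944, -0.0, -0.0]
contact_force: [0.0, -0.5, 0.1]
gripper_width: 0.0561
gripper_force: 0.0
t 3.0 pos [ 0.5469 -0.1859  0.2054] xang 141.54 tilt [-0.0002  0.    ] w 0.0561 gf 0.0 F [ 0.  -0.5  0.1] T [-0.01  0.01  0.02]
shift [-0.0077 -0.003   0.1394] turn/45 [-0.0002 -0.0002  0.0076]
joints [-0.31  0.31  0.65  1.86 -0.21  1.04  1.33]
```

Run:
```python
from h import *
im=capture("side");cv2.imwrite("pics/s1.png",im)
t=capture("top");cv2.imwrite("pics/t1.png",t)
```

```text
(no output)
```

View pics/s1.png

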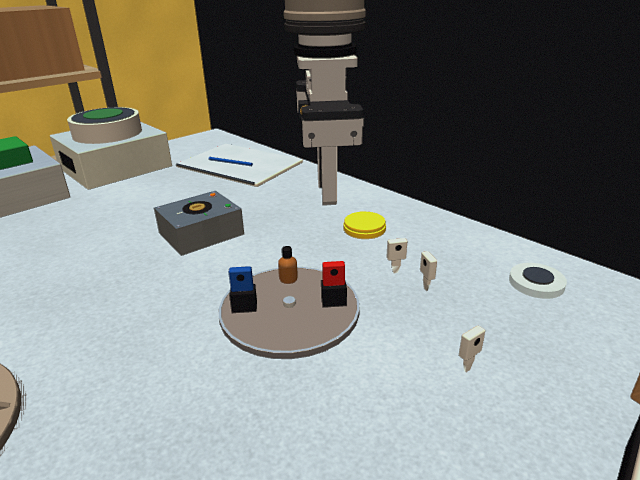

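The side view shows the fingers above the red head (fingertip 329,203; red head 333,273), and the scene is undisturbed. Next I descend.

```bash
python3 -m jog '[[-0.2,[-0.0077,-0.003,0.03],[0,0,0.0076]],[-0.2,[0,0,0.035],[0,0,0]],[-0.2,[0,0,0.03],[0,0,0]],[-0.2,[0,0,0],[0,0,0]],[-0.2,[0,0,0],[0,0,0]]]'
python3 s.py .551 -.193 141.2 .064
python3 - <<'E'
from h import *
r=blob(capture("side"),(0,150,90),(8,255,255),(300,240,360,300));print("side red",cv2.boundingRect(r))
E
```

```text
time: 3.6
ee_pos: [0.551, -0.1939, 0.1111]
tool_rot: [0.334, 0.943, -0.0, -0.0]
contact_force: [0.6, -0.0, 1.1]
gripper_width: 0.0562
gripper_force: 0.0
t 3.6 pos [ 0.551  -0.1939  0.1111] xang 141.0 tilt [-0.0005 -0.0002] w 0.0562 gf 0.0 F [ 0.6 -0.   1.1] T [-0.03  0.01  0.04]
shift [0.0005 0.0007 0.0471] turn/45 [-0.0006 -0.0004 -0.0044]
joints [-0.24  0.44  0.59  1.93 -0.32  0.87  1.41]
side red (323, 262, 22, 24)
```

```bash
python3 -m jog '[[-0.2,[0.0005,0.0007,0.024],[0,0,-0.0044]],[-0.2,[0,0,0.023],[0,0,0]],[-0.2,[0,0,0],[0,0,0]],[-0.2,[0,0,0],[0,0,0]],[0.3,[0,0,0],[0,0,0]],[0.6,[0,0,0],[0,0,0]],[0.8,[0,0,0],[0,0,0]],[1,[0,0,0],[0,0,0]],[1,[0,0,0],[0,0,0]],[1,[0,0,0],[0,0,0]]]'
python3 s.py .551 -.193 141.2 .064
```

```text
time: 4.65
ee_pos: [0.551, -0.1927, 0.0635]
tool_rot: [0.332, 0.943, -0.0, -0.0]
contact_force: [0.2, 0.1, 2.2]
gripper_width: 0.0138
gripper_force: 30.0
t 4.65 pos [ 0.551  -0.1927  0.0635] xang 141.17 tilt [-0.0001 -0.0001] w 0.0138 gf 30.0 F [0.2 0.1 2.2] T [ 0.05  0.06 -0.06]
shift [-0.0002 -0.0002 -0.0005] turn/45 [-0.0001 -0.     -0.0007]
joints [-0.2   0.5   0.55  1.96 -0.37  0.78  1.45]
```

Gripped at 13.8 mm with 30 N. Next I lift and rotate toward the slot's angle.

```bash
python3 -m jog '[[1,[0,0,-0.015],[0,0,0]],[1,[0,0,-0.02],[0,0,0]],[1,[0,0,-0.025],[0,0,0]],[1,[0,0,-0.03],[0,0,0]],[1,[0,0,-0.03],[0,0,0]],[1,[0,0,0],[0,0,0]],[1,[0,0,0],[0,0,-0.18]],[1,[0,0,0],[0,0,-0.18]],[1,[0,0,0],[0,0,-0.18]],[1,[0,0,0],[0,0,-0.178]],[1,[0,0,0],[0,0,0]]]'
python3 s.py .544 .1965 173.5 .180
```

```text
time: 5.75
ee_pos: [0.5507, -0.1929, 0.1836]
tool_rot: [0.056, 0.998, 0.0, -0.0]
contact_force: [0.1, -0.0, -0.1]
gripper_width: 0.0138
gripper_force: 30.0
t 5.75 pos [ 0.5507 -0.1929  0.1836] xang 173.61 tilt [-0.0001  0.0001] w 0.0138 gf 30.0 F [ 0.1 -0.  -0.1] T [-0.01  0.02  0.  ]
shift [0.05   0.3862 0.0037] turn/45 [ 0.0001 -0.0002  0.0024]
joints [-0.19  0.33  0.52  1.86 -0.19  1.    1.87]
```

Run:
```python
from h import *
im=capture("side");cv2.imwrite("pics/s2.png",im[130:370,160:420].repeat(2,0).repeat(2,1))
t=capture("top");cv2.imwrite("pics/t2.png",t)
b=blob(t,(100,120,50),(130,255,255),(290,220,425,355));print("blue",top_rect("top",b,.096))
```

```text
blue (array([ 442.6, -105.8]), array([13.9, 32.9]), np.float32(141.2))
```

View pics/s2.png

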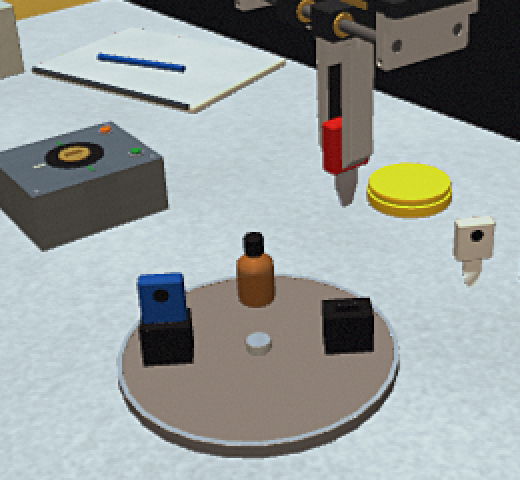

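The side view shows the red key hanging upright in the fingers (about (333,215) full frame), its stand empty, and the blue key and bottle still in place. Next I carry it over the console.

```bash
python3 -m jog '[[1,[0.0063,0.03,0],[0,0,0]],[1,[0.0063,0.045,0],[0,0,0]],[1,[0.0063,0.05,0.0],[0,0,0]],[1,[0.0063,0.05,0],[0,0,0]],[1,[0.0063,0.05,0],[0,0,0]],[1,[0.0063,0.05,0],[0,0,0]],[1,[0.0063,0.05,0],[0,0,0]],[1,[0.0063,0.035,0],[0,0,0]],[1,[0,0.02,0],[0,0,0]],[1,[0,0.006,0],[0,0,0]],[1,[0,0,0],[0,0,0]],[1,[0,0,0],[0,0,0]]]'
python3 s.py .544 .1964 173.5 .110
python3 - <<'E'
from h import *
p0=cv2.imread("pics/side0.png")
b=blob(p0,(10,100,60),(30,255,255),(180,195,215,220));(u,v),ax,an=cv2.fitEllipse(b);print("side brass",u,v,ax,ray("side",u,v,.064))
s=capture("side");r=blob(s,(0,150,90),(8,255,255),(120,60,320,250));print("red side",cv2.boundingRect(r))
for z in(.0):
  e=sense()['ee_pos'];print("expect shoulder,top",proj("side",e-[0,0,.006]),proj("side",e+[0,0,.032]))
cv2.imwrite("pics/s3.png",cv2.resize(s[100:260,120:280],(640,640),interpolation=cv2.INTER_CUBIC)[:600])
E
```

```text
time: 7.05
ee_pos: [0.5451, 0.1926, 0.1834]
tool_rot: [0.058, 0.998, -0.0, -0.0]
contact_force: [-0.1, -0.6, -0.7]
gripper_width: 0.0137
gripper_force: 30.0
t 7.05 pos [0.5451 0.1926 0.1834] xang 173.3 tilt [-0.0001 -0.0008] w 0.0137 gf 30.0 F [-0.1 -0.6 -0.7] T [-0.04  0.    0.  ]
shift [0.0015 0.0038 0.0734] turn/45 [-0.001  -0.0001 -0.0044]
joints [-0.75  0.3   0.36  1.87 -0.12  1.    1.12]
side brass 196.7324981689453 206.43528747558594 (7.048882484436035, 15.958662033081055) [0.5396877  0.19045081 0.064     ]
red side (179, 134, 20, 20)Traceback (most recent call last):
  File "<stdin>", line 5, in <module>
TypeError: 'float' object is not iterable
```

Run:
```python
from h import *
def box(x,y,zs,ang):
    A=np.radians(ang);X=np.array([np.cos(A),np.sin(A),0]);Y=np.array([-np.sin(A),np.cos(A),0])
    P=np.array([proj("side",np.array([x,y,zs+h])+a*X+b*Y) for a in(-.017,.017) for b in(-.007,.007) for h in(0,.038)])
    return np.round([*P.min(0),*P.max(0)],1)
print("start pred",box(.551,-.193,.058,141.2),"seen 323 262 345 286")
e=sense()['ee_pos'];print("held pred",box(e[0],e[1],e[2]-.0055,173.3))
s=capture("side");r=blob(s,(0,150,60),(8,255,255),(120,60,320,250));x,y,w,h=cv2.boundingRect(r);print("held seen",x,y,x+w,y+h)
print("hole pred",proj("side",np.array([.544,.1963,.064])))
cv2.imwrite("pics/s3.png",cv2.resize(s[100:260,120:280],(600,600),interpolation=cv2.INTER_CUBIC))
```

```text
start pred [321.3 258.1 344.7 285.3] seen 323 262 345 286
held pred [177.  130.  199.7 154.6]
held seen 179 133 199 154
hole pred (np.float64(197.09371005918936), np.float64(204.9307134517105))
```

View pics/s3.png

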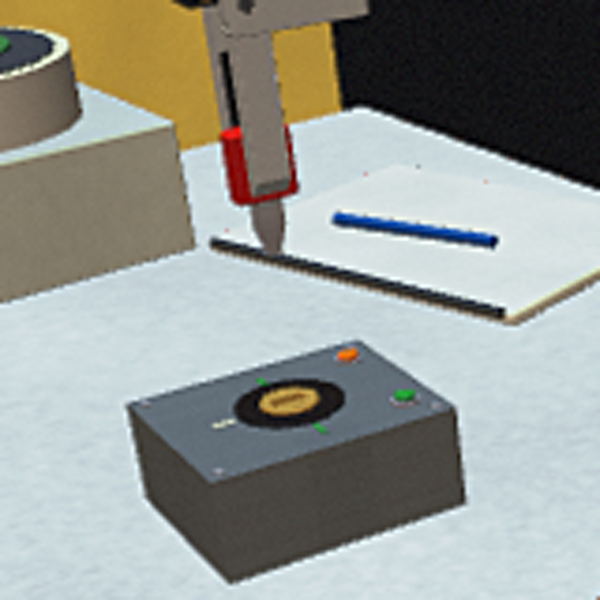

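The side view shows the key upright over the console, tip at about (192,166) full frame and brass hole at (197,206). The side camera's 1–2 px row bias explains the two-view difference, so I keep the top-view estimate of (0.544, 0.1963). Next I descend to just above the hole.

```bash
python3 -m jog '[[1,[0.0015,0.0038,0.02],[0,0,-0.0044]],[1,[0,0,0.025],[0,0,0]],[1,[0,0,0.025],[0,0,0]],[1,[0,0,0.007],[0,0,0]],[1,[0,0,0],[0,0,0]],[1,[0,0,0],[0,0,0]]]'
python3 s.py .544 .1963 173.5 .096
```

```text
time: 7.75
ee_pos: [0.5444, 0.1982, 0.1075]
tool_rot: [0.056, 0.998, 0.0, 0.0]
contact_force: [-0.3, -0.2, -0.1]
gripper_width: 0.0136
gripper_force: 30.0
t 7.75 pos [0.5444 0.1982 0.1075] xang 173.62 tilt [0.0009 0.0003] w 0.0136 gf 30.0 F [-0.3 -0.2 -0.1] T [-0.02 -0.06 -0.01]
shift [ 0.0002 -0.0019  0.0115] turn/45 [0.0006 0.0011 0.0027]
joints [-0.73  0.39  0.34  1.93 -0.17  0.84  1.16]
```

```bash
python3 -m jog '[[1,[0.0002,-0.0019,0.002],[0,0,0]],[1,[0,0,0],[0,0,0]],[1,[0,0,0],[0,0,0]]]'
python3 s.py .544 .1963 173.5 .096
```

```text
time: 8.05
ee_pos: [0.5435, 0.1967, 0.105]
tool_rot: [0.055, 0.998, 0.0, 0.0]
contact_force: [-0.1, 0.0, -0.5]
gripper_width: 0.0139
gripper_force: 30.0
t 8.05 pos [0.5435 0.1967 0.105 ] xang 173.67 tilt [0.0006 0.0004] w 0.0139 gf 30.0 F [-0.1  0.  -0.5] T [-0.04 -0.03 -0.07]
shift [-0.0005 -0.0003  0.009 ] turn/45 [0.0006 0.0007 0.0037]
joints [-0.73  0.4   0.33  1.93 -0.17  0.84  1.16]
```

```bash
python3 -m jog '[[1,[-0.0005,-0.0003,0.004],[0,0,0]],[1,[0,0,0.004],[0,0,0]],[1,[0,0,0.004],[0,0,0]],[1,[0,0,0.004],[0,0,0]],[1,[0,0,0],[0,0,0]]]'
python3 s.py .544 .1963 173.5 .07
```

```text
time: 8.55
ee_pos: [0.5433, 0.1962, 0.0877]
tool_rot: [0.055, 0.998, -0.0, -0.001]
contact_force: [-1.0, 1.0, -0.6]
gripper_width: 0.014
gripper_force: 30.0
t 8.55 pos [0.5433 0.1962 0.0877] xang 173.68 tilt [-0.0012 -0.0006] w 0.014 gf 30.0 F [-1.   1.  -0.6] T [ 0.01  0.21 -0.04]
shift [-0.0007  0.0002  0.0177] turn/45 [-0.0009 -0.0014  0.004 ]
joints [-0.72  0.42  0.33  1.95 -0.18  0.81  1.17]
```

The tip is 12 mm in with low force. I keep pushing steadily.

```bash
for i in 1 2 ; do python3 -m jog '[[1,[0,0,0.002],[0,0,0]],[1,[0,0,0.002],[0,0,0]],[1,[0,0,0.002],[0,0,0]],[1,[0,0,0],[0,0,0]]]'; done
python3 s.py .544 .1963 173.5 .07
```

```text
time: 8.95
ee_pos: [0.5426, 0.1965, 0.0819]
tool_rot: [0.055, 0.998, -0.0, -0.001]
contact_force: [-5.7, 2.0, -1.1]
gripper_width: 0.0135
gripper_force: 30.0
time: 9.35
ee_pos: [0.5435, 0.1966, 0.0765]
tool_rot: [0.055, 0.998, 0.0, -0.0]
contact_force: [-4.8, 0.3, 7.1]
gripper_width: 0.0138
gripper_force: 30.0
t 9.35 pos [0.5435 0.1966 0.0765] xang 173.69 tilt [-0.0005  0.0003] w 0.0138 gf 30.0 F [-4.8  0.3  7.1] T [0.18 1.1  0.04]
shift [-0.0006 -0.0002  0.0065] turn/45 [ 0.0003 -0.0007  0.0042]
joints [-0.71  0.43  0.32  1.95 -0.19  0.78  1.18]
```

```bash
python3 -m jog '[[1,[0.0007,0,0.001],[0,0,0]],[1,[0,0,0.0015],[0,0,0]],[1,[0,0,0.0015],[0,0,0]],[1,[0,0,0.0015],[0,0,0]],[1,[0,0,0.0],[0,0,0]]]'
python3 s.py .544 .1963 173.5 .0695
```

```text
time: 9.85
ee_pos: [0.5436, 0.1968, 0.0713]
tool_rot: [0.055, 0.998, 0.0, 0.001]
contact_force: [-0.8, -1.5, 7.9]
gripper_width: 0.0141
gripper_force: 30.0
t 9.85 pos [0.5436 0.1968 0.0713] xang 173.69 tilt [0.0012 0.0007] w 0.0141 gf 30.0 F [-0.8 -1.5  7.9] T [-0.04  0.22  0.01]
shift [-0.0004 -0.0005  0.0018] turn/45 [0.001  0.0014 0.0042]
joints [-0.71  0.44  0.32  1.96 -0.19  0.77  1.18]
```

```bash
python3 -m jog '[[1,[0,-0.0005,0.0015],[0,0,0]],[1,[0,0,0.0015],[0,0,0]],[1,[0,0,0],[0,0,0]],[1,[0,0,0],[0,0,0]]]'
python3 s.py .544 .1963 173.5 .0695
```

```text
time: 10.25
ee_pos: [0.5439, 0.1962, 0.0693]
tool_rot: [0.055, 0.998, 0.001, 0.001]
contact_force: [-4.9, -0.6, 22.8]
gripper_width: 0.0139
gripper_force: 30.0
t 10.25 pos [0.5439 0.1962 0.0693] xang 173.67 tilt [0.0015 0.0011] w 0.0139 gf 30.0 F [-4.9 -0.6 22.8] T [-0.14  1.33  0.02]
shift [-0.0001  0.0001 -0.0002] turn/45 [0.0016 0.0018 0.0037]
joints [-0.71  0.44  0.32  1.96 -0.2   0.77  1.18]
```

```bash
python3 -m jog '[[1,[0.001,0,0.0005],[0,0,0]],[1,[-0.001,0,0],[0,0,0]],[1,[0.0007,0,0],[0,0,0]],[1,[0,0,0],[0,0,0]]]'
python3 s.py .544 .1963 173.5 .0695
python3 - <<'E'
from h import *
s=capture("side");r=blob(s,(0,150,60),(8,255,255),(120,60,320,250));x,y,w,h=cv2.boundingRect(r);print("seen",x,y,x+w,y+h)
for z in(.064,.068): print(z,proj("side",np.array([.544,.1963,z])))
cv2.imwrite("pics/s4.png",cv2.resize(s[140:260,140:260],(600,600),interpolation=cv2.INTER_CUBIC))
E
```

```text
time: 10.65
ee_pos: [0.5438, 0.1962, 0.0693]
tool_rot: [0.055, 0.998, 0.001, 0.001]
contact_force: [-4.0, -1.3, 27.4]
gripper_width: 0.0138
gripper_force: 30.0
t 10.65 pos [0.5438 0.1962 0.0693] xang 173.65 tilt [0.0028 0.0014] w 0.0138 gf 30.0 F [-4.  -1.3 27.4] T [-0.42  1.03  0.03]
shift [-0.0002  0.0001 -0.0002] turn/45 [0.0022 0.0033 0.0034]
joints [-0.71  0.44  0.32  1.96 -0.19  0.76  1.18]
seen 187 189 202 208
0.064 (np.float64(197.09371005918936), np.float64(204.9307134517105))
0.068 (np.float64(196.80880759361247), np.float64(203.1583038977535))
```

View pics/s4.png

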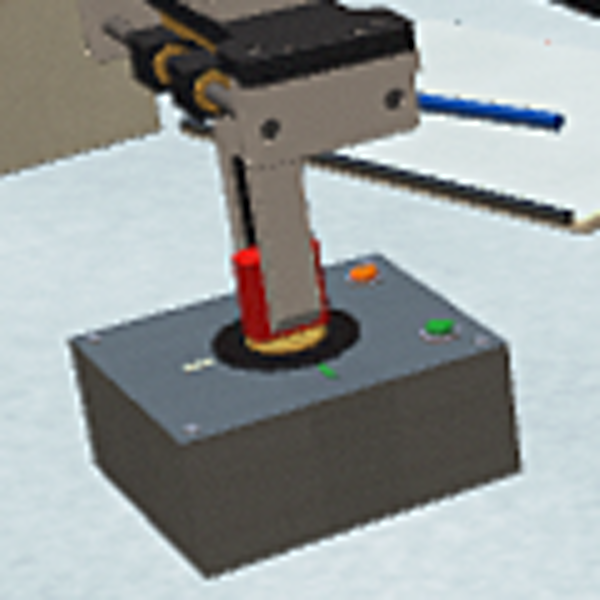

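The key looks seated: the red shoulder is on the brass at about (197,207), the tool is stiff in z, and TCP height is 0.0693 m against the 0.0695 m expected. Next I turn clockwise with slightly less push.

```bash
python3 -m jog '[[1,[0.0004,0,-0.0008],[0,0,0]],[1,[0,0,0],[0,0,0]],[1,[0,0,0],[0,0,0.15]],[1,[0,0,0],[0,0,0.15]],[1,[0,0,0],[0,0,0.15]],[1,[0,0,0],[0,0,0.15]],[1,[0,0,0],[0,0,0.15]],[1,[0,0,0],[0,0,0.15]],[1,[0,0,0],[0,0,0]]]'
python3 s.py .5438 .1963 71 .0693
```

```text
time: 11.6
ee_pos: [0.5436, 0.1959, 0.0694]
tool_rot: [0.4, 0.917, 0.001, 0.001]
contact_force: [1.6, -2.4, 16.3]
gripper_width: 0.0142
gripper_force: 30.0
t 11.6 pos [0.5436 0.1959 0.0694] xang 132.89 tilt [0.0029 0.0004] w 0.0142 gf 30.0 F [ 1.6 -2.4 16.3] T [-0.54 -0.41  0.02]
shift [0.0001 0.0004 0.0001] turn/45 [3.9000e-03 3.0000e-04 1.3754e+00]
joints [-0.85  0.47  0.5   1.97 -0.31  0.78  0.58]
```

```bash
python3 -m jog '[[1,[0,0.0003,0],[0.004,0,0.15]],[1,[0,0,0],[0,0,0.15]],[1,[0,0,0],[0,0,0.15]],[1,[0,0,0],[0,0,0.15]],[1,[0,0,0],[0,0,0.15]],[1,[0,0,0],[0,0,0.15]],[1,[0,0,0],[0,0,0.15]],[1,[0,0,0],[0,0,0.15]],[1,[0,0,0],[0,0,0.1]],[1,[0,0,0],[0,0,0.05]],[1,[0,0,0],[0,0,0]],[1,[0,0,0],[0,0,0]]]'
python3 s.py .5438 .1963 71 .0693
python3 - <<'E'
from h import *
s=capture("side");r=blob(s,(0,150,60),(8,255,255),(120,60,320,250));x,y,w,h=cv2.boundingRect(r);print("seen",x,y,x+w,y+h)
t=capture("top")
a=cv2.resize(s[140:260,140:260],(400,400),interpolation=cv2.INTER_CUBIC);b=cv2.resize(t[205:315,105:215],(400,400),interpolation=cv2.INTER_CUBIC)
cv2.imwrite("pics/s5.png",np.hstack([a,b]))
E
```

```text
time: 12.8
ee_pos: [0.5434, 0.1959, 0.0694]
tool_rot: [0.807, 0.591, -0.001, 0.001]
contact_force: [-1.3, -2.1, 19.5]
gripper_width: 0.0139
gripper_force: 30.0
t 12.8 pos [0.5434 0.1959 0.0694] xang 72.4 tilt [-0.0003 -0.0016] w 0.0139 gf 30.0 F [-1.3 -2.1 19.5] T [-0.63  0.35  0.17]
shift [0.0004 0.0002 0.0001] turn/45 [0.0003 0.0021 0.0312]
joints [-1.04  0.55  0.77  1.98 -0.52  0.82 -0.29]
seen 191 187 202 209
```

View pics/s5.png

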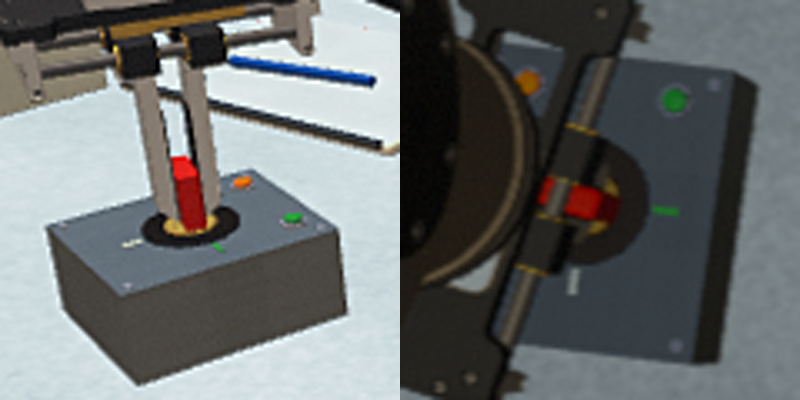

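The key sits on the brass (side full frame about (197,207)) and is turned. In the top view its head now lies toward the green mark. The moment of 0.17 N m is above the spring's 0.115 N m, so it is at the stop. I add a small extra turn to hold it there, then hand in.

```bash
python3 -m jog '[[1,[0.0002,0,0],[0,0,0.04]],[1,[0,0,0],[0,0,0.02]],[1,[0,0,0],[0,0,0]],[1,[0,0,0],[0,0,0]]]'
python3 s.py .5438 .1963 71 .0693
python3 -m jog '[[1,[0,0,0],[0,0,0]],[1,[0,0,0],[0,0,0]],[1,[0,0,0],[0,0,0]],[1,[0,0,0],[0,0,0]]]'
python3 s.py .5438 .1963 71 .0693
```

```text
time: 13.3
ee_pos: [0.5434, 0.196, 0.0693]
tool_rot: [0.821, 0.572, -0.001, 0.001]
contact_force: [-1.7, -2.9, 18.7]
gripper_width: 0.0137
gripper_force: 30.0
t 13.3 pos [0.5434 0.196  0.0693] xang 69.72 tilt [-0.0005 -0.0018] w 0.0137 gf 30.0 F [-1.7 -2.9 18.7] T [-0.84  0.43  0.27]
shift [0.0004 0.0003 0.    ] turn/45 [ 0.0002  0.0023 -0.0285]
joints [-1.05  0.55  0.79  1.98 -0.53  0.83 -0.32]
time: 13.7
ee_pos: [0.5434, 0.196, 0.0693]
tool_rot: [0.821, 0.572, -0.001, 0.001]
contact_force: [-1.7, -1.8, 19.7]
gripper_width: 0.014
gripper_force: 30.0
t 13.7 pos [0.5434 0.196  0.0693] xang 69.71 tilt [-0.0004 -0.0017] w 0.014 gf 30.0 F [-1.7 -1.8 19.7] T [-0.74  0.48  0.31]
shift [0.0004 0.0002 0.    ] turn/45 [ 0.0002  0.0022 -0.0286]
joints [-1.05  0.55  0.79  1.98 -0.53  0.83 -0.32]
```

The moment rose to 0.3 N m, so the key is firmly against the stop. I hand in.

```bash
python3 -c "from workcell import *; print(sign_off())"
```

```text
the job is handed in; nothing more can be done
None
```

I handed in at 13.7 s of the 58 s: the gripper still holds the red key (30 N), fully in the cylinder and turned clockwise against the stop, judging by the wrist forces and camera views. The bottle and wafer carrier were not touched, and the blue key had not moved when last measured, after the lift. `sign_off()` returned no verdict.

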